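# Rack the washed cup, then hold the parts washer's lid half open

## Robot

A 6-joint arm with a two-finger parallel gripper is mounted at the origin on the work surface. World frame = base frame: x ahead of the robot, y to its left, z up, the work surface at z = 0. Lengths are in m, angles in degrees, forces in N, time in s.
With the tool pointing down it reaches from about 0.4 to 0.825 m from the base axis. Payload 7 kg.
Tool frame: the origin (TCP) lies at the very end of the fingers, on their centre line; the grasp point (between the pads) lies 19 mm behind it; z points along the fingers, y is the line along which they close (so a half turn about z gives the same grasp; the last joint's range is limited). The gripper opens to 88 mm and grips with 3 to 60 N. Pads are 19 mm wide; open, the fingers measure 130 mm over their backs; the gripper's body (78 mm by 193 mm) begins 47 mm behind the grasp point.
Start: joints at [88.012, 20.546, 0.682, 0, -70.136, -16.507], TCP at [0.214, 0.64, 0.227] pointing down, gripper open.
Joint ranges: [-176.03, 176.03], [-82.01, 121.73], [-58.28, 71.71], [-173.87, 95.51], [-174.79, -0.11], [-173.66, 173.66]. Speed limits (degrees/s): [136.94, 136.94, 172.46, 180, 180, 180].

## Interface

Orientations are given as [roll, pitch, yaw] about the fixed x, y, z axes, in that order (R = Rz(yaw) Ry(pitch) Rx(roll)).
In Python, from plant import r gives the robot as it stands. The module is installed in compiled form; this text tells all that it offers.
- The arm moves only by the tool jog_arm, never from a script. Its arguments are lists of equal length, an entry for each row: "travel": the shift along the tool's x, y, z each as a share of 50 cm, from -1 to 1, a list of three; "dr": the turn, a rotation vector about the tool's x, y, z each as a share of 360 degrees, from -1 to 1, a list of three; "claw": the opening, from 0 (shut) to 1 (fully open). A call has exactly 10 rows; each row is the pose to reach, as a shift and turn from the pose commanded when the call began, along the tool's axes at that moment, turning the shorter way round; what a row does not reach only later rows make up. A row lasts 1/8 s, in which the tool goes at most 62.5 mm and 10.7 degrees, less where a joint would pass 70% of its speed; a pose out of reach is approached as far as the arm can. A call with a number of a shift or a turn outside -1 to 1 is refused whole. A call with a gripper value outside its range is refused whole. The fingers move at their own pace and stop on an object; "newtons" is the grip in N (left out, the last holds). Time passes only in rows, so rows that repeat a pose let the fingers close, or fill a call up. It gives the time, the measured TCP pose, the force, the opening and the grip force at its end, in the units of the state.
- r.get_state(): the state, without advancing time (a new reading comes with each control period).
- r.capture(name): name is "scene" or "side" or "wrist"; returns a dict with "pixels" (384x512x3 uint8, red, green, blue), "range_z" (384x512 float32, m along the optical axis (not along the pixel's ray), 0 where there is no reading), "fx", "fy", "cx", "cy" (pixels), "position" and "attitude" of the camera in the world; the wrist camera has in their place "hand_eye" (4x4, takes a point from camera to tool coordinates, whose origin is the TCP and whose axes are the flange's). Camera axes: x right, y up, looking along -z (the intrinsics and any distortion apply to the point x, -y, -z); pixel columns grow to the right and rows downward; lengths in m; the calibration is good to about 2 mm. A picture is of the moment at which its call begins: read the wrist's pose just before it.
- r.close_job(): hands the job in; it is judged then, once.
Trained networks look in the newest picture that a camera, given by its name, has taken for a name from the list of things; names that differ only in an ending like _2 or _b are one class to them, and where a whole thing is asked for, a point or a joint stands for the part that bears it (a point fixed in the world has none). Each returns a list of dicts, best first, with "conf" (0 to 1); they miss things now and then, are a little off and sometimes report something else, mostly with a low value. They report only what shows in the picture. A call takes as long as a camera call. They do not tell look-alikes from the thing itself.
- r.boxes_of(name, camera): "extent" ([left, top, right, bottom] in pixels, round what is visible of it).
- r.regions_of(name, camera): "pixels" (384x512 bool, what is visible of it) and "extent" ([left, top, right, bottom] in pixels, round what is visible of it).
- r.tip_of(name, camera): "at" ([column, row] in pixels: a listed point, or the origin of a listed thing).
The state is a dict: "time_s": time; "joints": joint angles; "qd": joint speeds; "joint_torque": joint torques, N m; "tcp_pos": TCP position; "eef_rot": TCP orientation; "contact_force": force on the tool from outside, world axes, zero at the start; "moment": the same for the moment, N m; "gripper_width": finger opening in m; "gripper_force": force on a finger pad.
Only numpy, scipy, OpenCV 4.12 (cv2) and the standard library are available. Lean on these libraries where they do the work, as an engineer would, in place of code of your own. Each camera call takes 0.05 s, during which the arm holds its last target. There are 200 camera calls.

## Task

Take the washed aluminium cup from the sloping drain cradle and set it mouth-down over the white drying peg, its rim resting on the ribs at the peg's foot, and let go of it. Then lift the blue parts washer's lid by its yellow handle and hold it open at 45 degrees, so that the next parts can go in while the lid still shields the splashes; the lid falls shut by itself, so finish while still holding it there, steady. Leave everything else on the bench where it is.

Things in the scene. Friction and masses are not known exactly. Their poses are not given: they have to be found in the camera images.
- cup_center (a point): Centre of the loose aluminium cup (half-way along its axis): a straight round cup 54 mm across outside, 48 inside, 86 long, one end closed (orange band), the other the mouth; about 0.13 kg. Its z axis runs along it from the closed end to the mouth: z straight down means inverted. It starts lying in the cradle, mouth towards the robot, pointing 45 degrees below level
- cradle: Drain cradle, fixed: red plate 130 x 85 x 8 mm with two 8 mm steel rails, 32 mm apart, that carry the cup from below at 45 degrees, and a cross bar that stops its rim. Origin on the bench, 100 mm straight below the cup's centre at the start, z up; rails rise towards +x, the mouth looks down towards -x. The cup's sides (along y) are free for fingers coming from above
- peg_seat (a point): Point on the axis of the upright white drying peg, level with the tops of the six white ribs at its foot, 20 mm above the bench; z up. The peg is 22 mm across and rises 65 mm above this point, tapering in the top 10 mm; ribs reach 39 mm from the axis, on a black base 90 mm across, fixed. A seated cup rests its rim on the ribs, its centre 43 mm above this point
- lid_hinge (a point): Middle of the hinge line of the parts washer's lid, 131 mm above the bench, on the washer's rear rim; x points level from front to rear (away from the robot), y along the hinge, z up; the washer is a blue open tank, 230 mm front to rear, 270 mm wide, 130 mm high, fixed to the bench
- lid_handle (a point): Middle of the lid's yellow handle: a round bar 12 mm thick, 110 mm long along the hinge direction, its axis 40 mm above the lid's top, on a leg at each end. With the lid shut it lies 205 mm in front of the hinge line and 46 mm above it; it turns about the hinge with the lid. z is square to the lid, x towards the hinge. Pinch it from above, fingers in front of and behind it
- lid (a joint): Opening angle of the washer's grey lid (236 x 276 x 6 mm, 0.5 to 0.8 kg), in radians: 0 shut, growing as its front edge rises, stop at 1.4; 0.785 is 45 degrees. No stay or spring: it falls shut from any angle when let go
- jar_center (a point): Bystander: amber glass jar with a steel cap, 64 mm across, 85 mm high; its centre
- spray_center (a point): Bystander: green can, 60 mm across, 170 mm high; its centre
- wrench_grip (a point): Bystander: steel wrench lying flat; middle of its handle, x along it
- brush_grip (a point): Bystander: brush lying flat; middle of its handle, x along it
- bin_center (a point): Bystander: open grey parts bin, 130 x 100 x 55 mm; its centre
- bearing_center (a point): Bystander: steel bearing ring lying flat, 56 mm across, 18 mm high; its centre
There are look-alikes about, which are no part of the job. Leave any green, purple or turquoise look-alike of the part that bears peg_seat alone.

How it is judged:
By the outcome, as a careful person would: the job done as asked, in the order asked, and still so for the second after the job is handed in, while the arm keeps its last pose, push and grip.
It also fails if it takes over 61 s, if anything falls off the work surface, if the arm or the gripper's body presses on something with over 40 N, if the wrist force passes 120 N, or if a joint passes its speed limit or range.

## Working session

There is one attempt and no reset: what is moved stays moved. The work goes in short steps, Python scripts to look and compute and a tool call to move; the robot and the scene stay as the last step left them, time stands still between calls to the robot, and variables do not carry over. Pictures are saved under pics/ and viewed, at most 10 in all, crops included, and the job is handed in when it is done.

Besides the shell and the picture viewer there is one more tool, called after "Emit:" in YAML: its name, and indented under it one key for each argument. jog_arm: Moves the arm, as the interface text tells. Its arguments: {"type":"object","properties":{"travel":{"type":"array"},"dr":{"type":"array"},"claw":{"type":"array"},"newtons":{"type":"number"}},"required":["travel","dr","claw"]}

```bash
mkdir -p pics
cat > h.py <<'E'
import numpy as np, cv2
from scipy.spatial.transform import Rotation as R
from plant import r
def cam(c, st=None):
    if 'hand_eye' in c:
        T=np.eye(4); T[:3,:3]=R.from_euler('xyz',st['eef_rot'],degrees=True).as_matrix(); T[:3,3]=st['tcp_pos']
        return T@np.array(c['hand_eye'])
    T=np.eye(4); a=np.array(c['attitude'],float)
    T[:3,:3]=a if a.shape==(3,3) else (R.from_euler('xyz',a,degrees=True).as_matrix() if a.size==3 else R.from_quat(a).as_matrix())
    T[:3,3]=c['position']; return T
def cloud(c,st=None):
    v,u=np.mgrid[0:384,0:512]; z=c['range_z']
    p=np.stack([(u-c['cx'])/c['fx']*z,-(v-c['cy'])/c['fy']*z,-z],-1)
    T=cam(c,st); return p@T[:3,:3].T+T[:3,3]
def save(c,n): cv2.imwrite('pics/'+n+'.png',np.ascontiguousarray(c['pixels'][:,:,::-1]))
E
python3 - <<'E'
from h import *
print(r.get_state())
ims=[]
for n in ['scene','side']:
    c=r.capture(n); print(n,{k:c[k] for k in c if k not in('pixels','range_z')})
    P=cloud(c); ims.append(c['pixels'])
    np.savez(n,P=P,px=c['pixels'])
    for t in ['cup_center','cradle','peg_seat','lid_hinge','lid_handle','jar_center','spray_center']:
        for d in r.tip_of(t,n)[:4]:
            u,v=np.round(d['at']).astype(int); print(t,d['conf'],(u,v),P[v,u].round(3) if 0<=u<512 and 0<=v<384 else '')
cv2.imwrite('pics/a.png',cv2.resize(np.vstack(ims)[:,:,::-1],None,fx=.78,fy=.78))
cv2.imwrite('pics/scene.png',cv2.resize(ims[0][:,:,::-1],(800,600)))
cv2.imwrite('pics/side.png',cv2.resize(ims[1][:,:,::-1],(800,600)))
E
```

```text
{'time_s': 0.0, 'joints': array([ 8.80121506e+01,  2.05903553e+01,  6.33987099e-01, -2.04948476e-02,
       -7.01350871e+01, -1.65054394e+01]), 'qd': array([-0.05009369, -0.05920455, -0.00189251, -0.02242808,  0.00799316,
        0.07082465]), 'joint_torque': array([-9.36232118e-05, -5.82706690e+01,  2.93049252e+01,  6.99691057e+00,
        7.10588458e-03, -1.45639988e-04]), 'tcp_pos': array([0.2139902 , 0.63967058, 0.22563531]), 'eef_rot': array([ 1.79906839e+02, -7.51299137e-03, -1.85002623e+01]), 'contact_force': array([-0.76526628,  0.29071447,  0.36780238]), 'moment': array([ 0.04435936, -0.03420191, -0.01373973]), 'gripper_force': 0.0, 'gripper_width': 0.08760940059481692}
scene {'fx': 360.9155251725809, 'fy': 360.9155251725809, 'cx': 260.7317637090746, 'cy': 195.7709156215951, 'position': array([ 1.30199556, -0.49005606,  0.97277271]), 'attitude': array([45.61575698, -0.49773658, 62.37545852])}
cup_center 0.62 (np.int64(188), np.int64(243)) [ 0.618 -0.366  0.126]
cup_center 0.49 (np.int64(333), np.int64(159)) [0.542 0.201 0.183]
cradle 0.82 (np.int64(192), np.int64(258)) [ 0.5
[... 857 characters left out ...]
55031647e+00])}
cup_center 0.89 (np.int64(280), np.int64(260)) [ 0.588 -0.381  0.125]
cradle 0.76 (np.int64(279), np.int64(288)) [ 0.59  -0.356  0.008]
peg_seat 0.76 (np.int64(291), np.int64(219)) [ 0.655 -0.049  0.02 ]
peg_seat 0.75 (np.int64(280), np.int64(248)) [ 0.606 -0.198  0.019]
peg_seat 0.65 (np.int64(335), np.int64(237)) [ 0.748 -0.273  0.11 ]
peg_seat 0.63 (np.int64(331), np.int64(212)) [ 0.738 -0.24   0.171]
lid_hinge 0.62 (np.int64(295), np.int64(143)) [0.703 0.298 0.135]
lid_handle 0.85 (np.int64(255), np.int64(139)) [0.55  0.339 0.137]
spray_center 0.76 (np.int64(322), np.int64(242)) [ 0.713 -0.277  0.098]
spray_center 0.66 (np.int64(187), np.int64(252)) [ 0.331 -0.206  0.019]
```

View pics/scene.png

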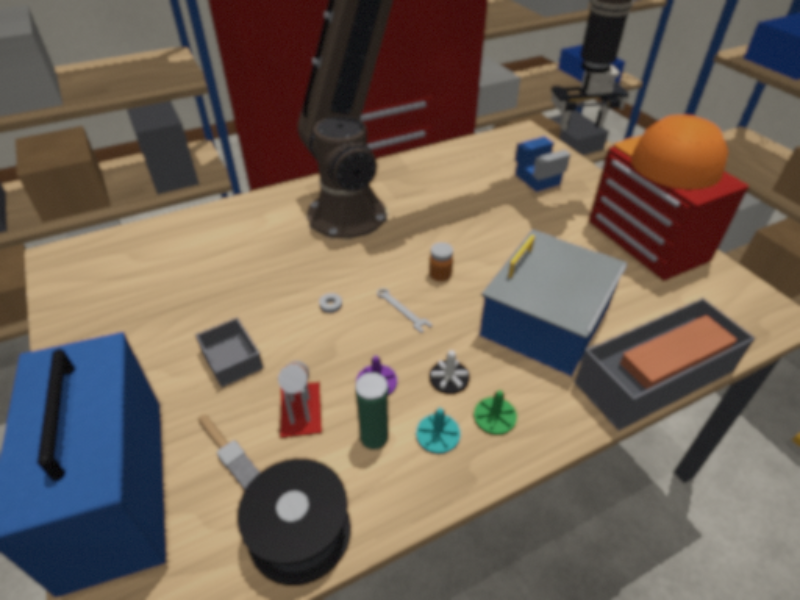

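View pics/side.png

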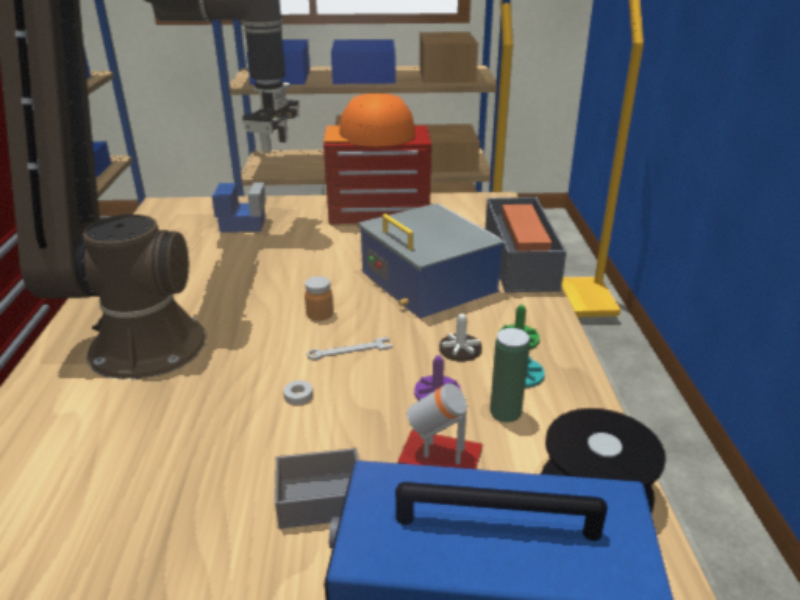

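White peg candidates (800×600 scene view): white on black (449,372), purple (377,375), turquoise (438,430) and green (495,410). White is the one. The cup is at (293,380) on the red cradle and the yellow handle at (521,255). Next I'll fit the poses and check a crop.

```bash
cat > fit.py <<'E'
from h import *
from scipy.optimize import least_squares
D={n:np.load(n+'.npz') for n in['scene','side']}
al=[];yl=[]
for n,d in D.items():
    P,px=d['P'],d['px']; hsv=cv2.cvtColor(px,cv2.COLOR_RGB2HSV); H,S,V=[hsv[...,i].astype(int) for i in range(3)]
    X,Y,Z=P[...,0],P[...,1],P[...,2]
    red=(S>150)&((H<8)|(H>172))&(abs(X-.59)<.15)&(abs(Y+.36)<.15)&(Z<.03)
    if red.sum()>5:
        q=P[red][:,:2].astype(np.float32); print(n,'red',red.sum(),cv2.minAreaRect(q),np.median(Z[red]))
    # peg
    m=(np.hypot(X-.66,Y+.05)<.06)&(Z>.03)&(Z<.1)&(S<70)&(V>90)
    print('peg',m.sum(),P[m].mean(0),P[m].max(0))
    q=P[m&(Z>.035)][:,:2]
    f=least_squares(lambda c:np.hypot(*(q-c).T)-.011,q.mean(0),loss='soft_l1',f_scale=.002); print(' pegfit',f.x)
    b=(np.hypot(X-.66,Y+.05)<.07)&(Z>.004)&(Z<.03); print(' base bb',P[b].min(0),P[b].max(0))
    # cup
    m=(np.hypot(X-.60,Y+.37)<.09)&(Z>.075)
    # exclude rails/can
    al.append(P[m]); print(' cup pts',m.sum())
    y=(H>20)&(H<35)&(S>130)&(Z>.15)&(Z<.21)&(Y>.1)&(X>.4)&(X<.65); yl.append(P[y])
    if y.sum()>5: print(' yellow',y.sum(),P[y].mean(0),P[y].min(0),P[y].max(0), cv2.minAreaRect(P[y&(Z>.17)][:,:2].astype(np.float32)), np.percentile(Z[y],[50,90]))
    l=(S<60)&(Z>.125)&(Z<.15)&(Y>.05)&(Y<.6)&(X>.4)&(X<.9)
    print(' lid',l.sum(),cv2.minAreaRect(P[l][:,:2].astype(np.float32)),np.median(Z[l]))
def fitcup(p,x0):
    def f(x):
        c=x[:3];yw=x[3];a=np.array([-np.cos(yw)*.7071,-np.sin(yw)*.7071,-.7071])
        d=p-c;t=d@a;rad=np.linalg.norm(d-np.outer(t,a),axis=1)
        return np.where(abs(t)<.043, abs(rad-.027), np.hypot(np.maximum(rad-.027,0),abs(t)-.043)) if 0 else np.where(abs(t)-.043>rad-.027, np.hypot(np.maximum(rad-.027,0),abs(t)-.043), np.hypot(rad-.027,np.maximum(abs(t)-.043,0)))
    s=least_squares(f,x0,loss='cauchy',f_scale=.002); return s.x,np.median(f(s.x))
for p in al+[np.vstack(al)]:
    if len(p)<20: continue
    print('cup',min((fitcup(p,[.6,-.37,.1,y]) for y in np.arange(-1,1.1,.5)),key=lambda k:k[1]))
E
python3 fit.py
python3 - <<'E'
import cv2
a=cv2.imread('pics/scene.png')
cv2.imwrite('pics/crop.png',cv2.resize(a[320:480,250:540],(798,440),interpolation=2))
E
```

```text
scene red 519 ((0.5980724096298218, -0.3612270653247833), (0.07833721488714218, 0.1263280063867569), 71.30254364013672) 0.008286072861497518
peg 84 [ 0.66977025 -0.04948584  0.06256362] [ 0.67667117 -0.03609902  0.09045106]
 pegfit [ 0.66284378 -0.04536046]
 base bb [ 0.60606959 -0.11183054  0.00403562] [0.7194166  0.01708418 0.02814623]
 cup pts 363
 yellow 62 [0.54854143 0.19871694 0.17757959] [0.5136387  0.15582222 0.15326935] [0.57474094 0.25287952 0.18597872] ((0.5456504225730896, 0.20228460431098938), (0.007362650241702795, 0.10650242120027542), 31.110740661621094) [0.18079633 0.18440867]
 lid 3498 ((0.6174155473709106, 0.2538525462150574), (0.23995381593704224, 0.28219690918922424), 30.07393455505371) 0.1376479036315033
side red 632 ((0.5974836349487305, -0.3601953387260437), (0.0806073471903801, 0.12768229842185974), 71.76801300048828) 0.008290626058329864
peg 105 [ 0.66622001 -0.05070183  0.059807  ] [ 0.6773841  -0.03818014  0.08703141]
 pegfit [ 0.66736382 -0.04244654]
 base bb [ 0.5970619  -0.10929401  0.00418867] [ 0.71941756 -0.00236108  0.02994194]
 cup pts 827
 yellow 67 [0.54183007 0.20525362 0.17605479] [0.51079149 0.15468214 0.15018452] [0.57266145 0.25969951 0.1846771 ] ((0.5418045520782471, 0.20840100944042206), (0.011961650103330612, 0.11971095204353333), 29.428119659423828) [0.1793778  0.18310191]
 lid 2020 ((0.6194548010826111, 0.25455722212791443), (0.24336610734462738, 0.285306453704834), 30.136188507080078) 0.13718446147547464
cup (array([ 0.58675762, -0.35859128,  0.09912668, -0.31619495]), np.float64(0.001345207917025068))
cup (array([ 0.58903727, -0.35678727,  0.09944205, -0.33339347]), np.float64(0.0009221634308646878))
cup (array([ 0.58864322, -0.35685321,  0.09897912, -0.33570337]), np.float64(0.0011086456543401985))
```

View pics/crop.png

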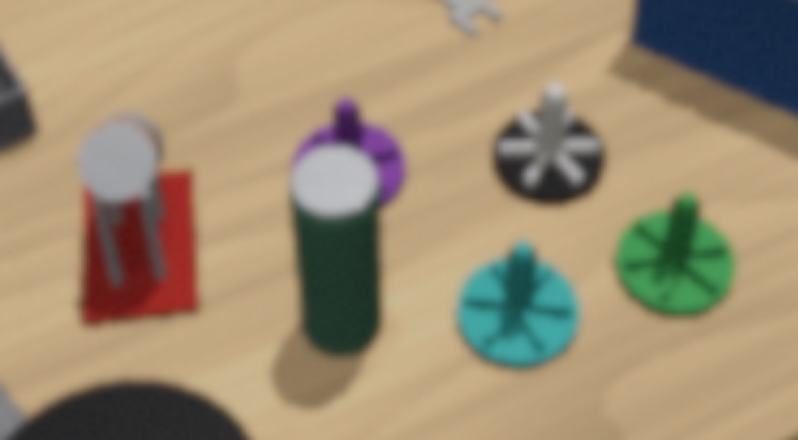

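The crop shows the cup on the red cradle (crop 125,160) and the white peg on its black base (crop 552,140). Purple, turquoise and green are the look-alikes. Now moving over the cup, raised.

Emit:
jog_arm:
  travel:
    - [0.07, 0.08, -0.1]
    - [0.15, 0.18, -0.16]
    - [0.22, 0.27, -0.16]
    - [0.3, 0.36, -0.16]
    - [0.37, 0.45, -0.16]
    - [0.45, 0.54, -0.16]
    - [0.52, 0.63, -0.16]
    - [0.6, 0.72, -0.16]
    - [0.66, 0.8, -0.16]
    - [0.68, 0.826, -0.16]
  dr:
    - [0, 0, 0]
    - [0, 0, 0]
    - [0, 0, 0]
    - [0, 0, 0]
    - [0, 0, 0]
    - [0, 0, 0]
    - [0, 0, 0]
    - [0, 0, 0]
    - [0, 0, 0]
    - [0, 0, 0]
  claw: [1, 1, 1, 1, 1, 1, 1, 1, 1, 1]
  newtons: 30

```text
time_s: 2.05
tcp_pos: [0.4059, 0.1382, 0.307]
eef_rot: [-180.0, -0.0, -18.6]
contact_force: [-0.6, -0.0, -0.5]
gripper_width: 0.0875
gripper_force: 0.0
```

Emit:
jog_arm:
  travel:
    - [0.07, 0.08, 0]
    - [0.15, 0.18, 0]
    - [0.22, 0.27, 0]
    - [0.3, 0.36, 0]
    - [0.37, 0.45, 0]
    - [0.45, 0.54, 0]
    - [0.52, 0.63, 0.03]
    - [0.6, 0.72, 0.06]
    - [0.66, 0.8, 0.1]
    - [0.68, 0.826, 0.12]
  dr:
    - [0, 0, 0]
    - [0, 0, 0]
    - [0, 0, 0]
    - [0, 0, 0]
    - [0, 0, 0]
    - [0, 0, 0]
    - [0, 0, 0]
    - [0, 0, 0]
    - [0, 0, 0]
    - [0, 0, 0]
  claw: [1, 1, 1, 1, 1, 1, 1, 1, 1, 1]

```text
time_s: 3.3
tcp_pos: [0.5966, -0.3614, 0.2439]
eef_rot: [180.0, 0.2, -18.6]
contact_force: [-0.6, 0.5, -0.7]
gripper_width: 0.0876
gripper_force: 0.0
```

```bash
cat >> h.py <<'E'
def go(pos,rot,st=None):
    """shares to reach TCP pos, rot (xyz euler deg)"""
    st=st or r.get_state(); A=R.from_euler('xyz',st['eef_rot'],degrees=True); B=R.from_euler('xyz',rot,degrees=True)
    print('travel',(A.inv().apply(np.array(pos)-st['tcp_pos'])/.5).round(4),'dr',((A.inv()*B).as_rotvec(degrees=True)/360).round(4))
def brief():
    s=r.get_state(); print({k:np.round(s[k],4) for k in['time_s','joints','tcp_pos','eef_rot','contact_force','gripper_width','gripper_force']}); return s
E
python3 - <<'E'
from h import *
st=brief(); c=r.capture('wrist'); save(c,'w1'); P=cloud(c,st); np.savez('w1',P=P,px=c['pixels'])
print(P[192,256],c['hand_eye'])
m=(np.hypot(P[...,0]-.59,P[...,1]+.36)<.09)&(P[...,2]>.075)&(P[...,2]<.17)&(c['range_z']>0)
p=P[m]; print(m.sum())
src=open('fit.py').read(); exec(src[src.index('def fitcup'):src.index('for p in al')].replace('def fitcup','from scipy.optimize import least_squares\ndef fitcup'))
f=fitcup(p,[.588,-.357,.099,-.33]); print(f,np.degrees(f[0][3]))
go([.5986,-.3603,.0906],[180,0,-19.2],st)
E
```

```text
{'time_s': np.float64(3.3), 'joints': array([-1.52500e+01,  2.22633e+01,  5.50930e+00, -5.90000e-03,
       -7.34230e+01,  8.66078e+01]), 'tcp_pos': array([ 0.5966, -0.3614,  0.2439]), 'eef_rot': array([ 1.799951e+02,  1.770000e-01, -1.864390e+01]), 'contact_force': array([-0.6487,  0.5422, -0.7068]), 'gripper_width': np.float64(0.0876), 'gripper_force': np.float64(0.0)}
[ 0.59459494 -0.36123192  0.14530681] [[ 2.30116533e-04  9.53322074e-01  3.01955246e-01  8.14028914e-02]
 [ 9.99999962e-01 -2.65977269e-04  7.76455401e-05  5.99733997e-04]
 [ 1.54334439e-04  3.01955217e-01 -9.53322098e-01 -1.58142091e-01]
 [ 0.00000000e+00  0.00000000e+00  0.00000000e+00  1.00000000e+00]]
3195
(array([ 0.58657072, -0.35794139,  0.09943177, -0.33171764]), np.float64(0.0003183651574055965)) -19.00602099305414
travel [ 0.004  -0.0034  0.3065] dr [0.     0.0005 0.0015]
```

View pics/w1.png

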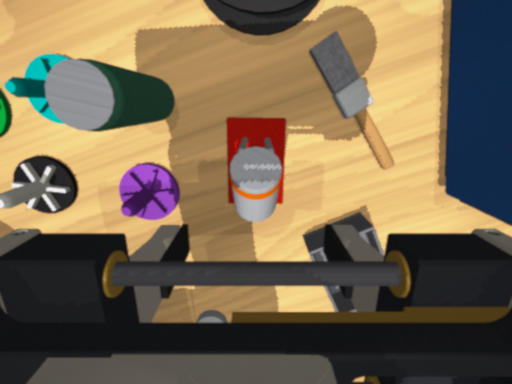

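The wrist view shows the cup at (255,185) between the fingers, orange band towards the gripper, with nothing in the way. Descending and closing.

Emit:
jog_arm:
  travel:
    - [0, 0, 0.06]
    - [0, 0, 0.12]
    - [0, 0, 0.18]
    - [0, 0, 0.24]
    - [0, 0, 0.285]
    - [0, 0, 0.304]
    - [0, 0, 0.304]
    - [0, 0, 0.304]
    - [0, 0, 0.304]
    - [0, 0, 0.304]
  dr:
    - [0, 0, -0.001]
    - [0, 0, -0.001]
    - [0, 0, -0.001]
    - [0, 0, -0.001]
    - [0, 0, -0.001]
    - [0, 0, -0.001]
    - [0, 0, -0.001]
    - [0, 0, -0.001]
    - [0, 0, -0.001]
    - [0, 0, -0.001]
  claw: [1, 1, 1, 1, 1, 1, 1, 0, 0, 0]
  newtons: 30

```text
time_s: 4.6
tcp_pos: [0.5972, -0.3591, 0.0953]
eef_rot: [-180.0, -0.1, -18.1]
contact_force: [-0.7, -0.4, 0.3]
gripper_width: 0.0633
gripper_force: 0.0
```

```bash
python3 -c "
from h import *
brief()"
```

```text
{'time_s': np.float64(4.6), 'joints': array([-1.50361e+01,  2.80853e+01, -5.47250e+00,  3.20000e-03,
       -5.63846e+01,  8.68967e+01]), 'tcp_pos': array([ 0.5972, -0.3591,  0.0953]), 'eef_rot': array([-1.799995e+02, -5.770000e-02, -1.813770e+01]), 'contact_force': array([-0.7235, -0.4013,  0.3401]), 'gripper_width': np.float64(0.0633), 'gripper_force': np.float64(0.0)}
```

Emit:
jog_arm:
  travel:
    - [0, 0.002, 0.004]
    - [0, 0.002, 0.004]
    - [0, 0.002, 0.004]
    - [0, 0.002, 0.004]
    - [0, 0.002, 0.004]
    - [0, 0.002, 0.004]
    - [0, 0.002, 0.004]
    - [0, 0.002, -0.01]
    - [0, 0.002, -0.06]
    - [0, 0.002, -0.12]
  dr:
    - [0, 0, 0]
    - [0, 0, 0]
    - [0, 0, 0]
    - [0, 0, 0]
    - [0, 0, 0]
    - [0, 0, 0]
    - [0, 0, 0]
    - [0, 0, 0]
    - [0, 0, 0]
    - [0, 0, 0]
  claw: [0, 0, 0, 0, 0, 0, 0, 0, 0, 0]
  newtons: 30

```text
time_s: 5.85
tcp_pos: [0.5961, -0.3596, 0.1544]
eef_rot: [-180.0, 0.1, -18.1]
contact_force: [-0.3, 0.2, -0.7]
gripper_width: 0.0541
gripper_force: 29.9
```

```bash
python3 -c "
from h import *
st=brief()
c=r.capture('wrist'); save(c,'w2')
q=R.from_euler('z',8,degrees=True)*R.from_euler('y',-45,degrees=True)*R.from_euler('x',180,degrees=True)
z=q.apply([0,0,1]);print(z,q.as_euler('xyz',degrees=True))
g=np.array([.665,-.0435,.063+.015])
t=g+.019*z
for h in(.16,0): go(t+[0,0,h],q.as_euler('xyz',degrees=True),st)
"
```

```text
{'time_s': np.float64(5.85), 'joints': array([-1.51211e+01,  2.52827e+01, -1.69140e+00, -2.40000e-02,
       -6.31468e+01,  8.69847e+01]), 'tcp_pos': array([ 0.5961, -0.3596,  0.1544]), 'eef_rot': array([-1.79985e+02,  1.21900e-01, -1.81472e+01]), 'contact_force': array([-0.2669,  0.1722, -0.6793]), 'gripper_width': np.float64(0.0541), 'gripper_force': np.float64(29.9339)}
[ 0.70022527  0.09841024 -0.70710678] [180. -45.   8.]
travel [-0.0421 -0.6556 -0.1401] dr [ 0.0284  0.1231 -0.0689]
travel [-0.0415 -0.6555  0.1799] dr [ 0.0284  0.1231 -0.0689]
```

View pics/w2.png

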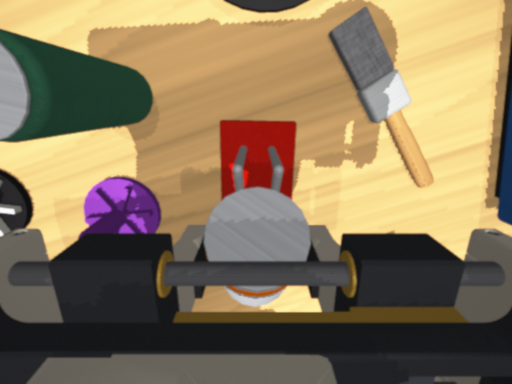

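The cup is held and off the cradle (its closed end fills the view at 257,235). Raising it, then carrying it to the peg while tilting it upright.

Emit:
jog_arm:
  travel:
    - [0, 0, -0.08]
    - [0, -0.03, -0.18]
    - [0, -0.12, -0.22]
    - [-0.01, -0.22, -0.22]
    - [-0.02, -0.32, -0.22]
    - [-0.03, -0.42, -0.22]
    - [-0.04, -0.52, -0.2]
    - [-0.042, -0.6, -0.18]
    - [-0.042, -0.645, -0.15]
    - [-0.042, -0.656, -0.14]
  dr:
    - [0, 0, 0]
    - [0, 0, 0]
    - [0, 0, 0]
    - [0.005, 0.02, -0.01]
    - [0.009, 0.04, -0.022]
    - [0.014, 0.06, -0.034]
    - [0.018, 0.08, -0.045]
    - [0.023, 0.1, -0.056]
    - [0.027, 0.115, -0.065]
    - [0.0284, 0.1231, -0.0689]
  claw: [0, 0, 0, 0, 0, 0, 0, 0, 0, 0]
  newtons: 30

```text
time_s: 7.15
tcp_pos: [0.6769, -0.0555, 0.2272]
eef_rot: [-178.5, -43.4, 8.8]
contact_force: [-0.8, -4.5, -1.5]
gripper_width: 0.0541
gripper_force: 30.0
```

```bash
cat > chk.py <<'E'
from h import *
st=brief()
c=r.capture('side'); save(c,'s2'); P=cloud(c); c2=r.capture('scene'); save(c2,'s3'); P2=cloud(c2)
cv2.imwrite('pics/s23.png',np.hstack([cv2.resize(c['pixels'][130:290,200:370,::-1],(400,376)),cv2.resize(c2['pixels'][150:310,200:370,::-1],(400,376))]))
from scipy.optimize import least_squares
z=R.from_euler('xyz',st['eef_rot'],degrees=True).apply([0,0,1]); g0=np.array(st['tcp_pos'])-.019*z; print('grasp',g0)
q=R.from_euler('xyz',[180,-45,8],degrees=True)
go(np.array([.665,-.0435,.078])+.019*z+[0,0,.12],[180,-45,8],st)
go(np.array([.665,-.0435,.078])+.019*z,[180,-45,8],st)
E
python3 chk.py
```

```text
{'time_s': np.float64(7.15), 'joints': array([ 11.3043,   3.2619, -42.3935,  14.5971,  -0.9197,  73.6184]), 'tcp_pos': array([ 0.6769, -0.0555,  0.2272]), 'eef_rot': array([-178.5398,  -43.4354,    8.844 ]), 'contact_force': array([-0.7524, -4.4853, -1.4881]), 'gripper_width': np.float64(0.0541), 'gripper_force': np.float64(29.9611)}
grasp [ 0.66403769 -0.05802226  0.24103566]
travel [-0.0546 -0.0267  0.0676] dr [-0.0057  0.0044  0.0016]
travel [-0.2196 -0.0222  0.2418] dr [-0.0057  0.0044  0.0016]
```

View pics/s23.png

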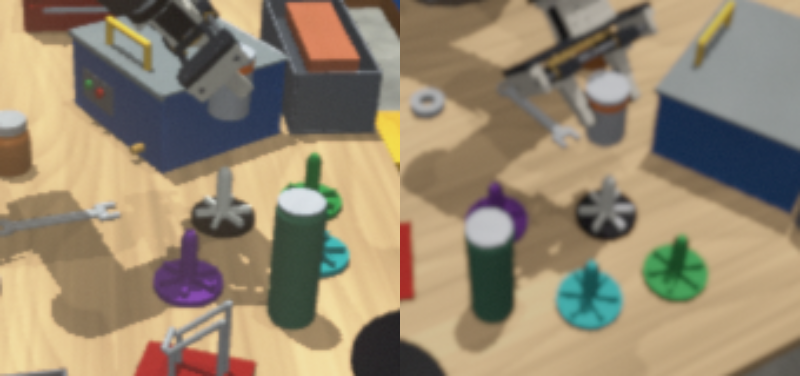

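The cup is up and held at (228,100 left view), but j5 is at its limit, so this tilt direction fails lower down. The cup is round, so the tilt azimuth is free. I'll fit a quick kinematic model and choose one.

```bash
cat > kin.py <<'E'
from h import *
from scipy.optimize import least_squares
S=[([88.012,20.59,.634,-.02,-70.135,-16.505],(.21399,.63967,.22564),(179.907,-.0075,-18.5)),
([-15.25,22.2633,5.5093,-.0059,-73.423,86.6078],(.5966,-.3614,.2439),(179.995,.177,-18.644)),
([-15.0361,28.0853,-5.4725,.0032,-56.3846,86.8967],(.5972,-.3591,.0953),(-180,-.058,-18.138)),
([-15.1211,25.2827,-1.6914,-.024,-63.1468,86.9847],(.5961,-.3596,.1544),(-179.985,.122,-18.147)),
([11.3043,3.2619,-42.3935,14.5971,-.9197,73.6184],(.6769,-.0555,.2272),(-178.54,-43.435,8.844))]
E=lambda a,t:R.from_euler(a,t,degrees=True)
def fk(q,k,s4,s6):
    a,lat,h,L1,ex,e,L2,L3=k
    A=E('z',q[0]); U=A*E('y',q[1]); F=U*E('y',-q[2]); W=F*E('x',s4*q[3])*E('y',-q[4]); T=W*E('x',s6*q[5])
    p=A.apply([a,lat,h])+U.apply([0,0,L1])+F.apply([L2,0,e])+T.apply([L3,0,0])
    return p,T
def tool(T,C): return T*C
best=None
for s4 in(1,-1):
  for s6 in(1,-1):
    Cs=[fk(q,np.zeros(8),s4,s6)[1].inv()*E('xyz',o) for q,_,o in S]
    C=Cs[1]; err=max(np.degrees((C.inv()*c).magnitude()) for c in Cs)
    if best is None or err<best[0]: best=(err,s4,s6,R.concatenate(Cs).mean())
err,s4,s6,C=best; 
k0=np.array([.05,-.19,.4,.45,0,0,.45,.25])
def res(k): return np.concatenate([(fk(q,k,s4,s6)[0]-p)/.001 for q,p,_ in S]+[(k-k0)/.2])
K=least_squares(res,k0).x
def ik(p,rot,q0):
    lo=np.array([-176,-82,-58.2,-173,-174,-1.5]);lo=np.array([-176.03,-82.01,-58.28,-173.87,-174.79,-173.66])+1;hi=np.array([176.03,121.73,71.71,95.51,-.11,173.66])-1
    B=E('xyz',rot)
    def f(q):
        x,T=fk(q,K,s4,s6); return np.r_[(x-p)/.01,(B.inv()*(T*C)).as_rotvec()*10]
    s=least_squares(f,np.clip(q0,lo+.1,hi-.1),bounds=(lo,hi)); return s.x,np.abs(s.fun).max()
if __name__=='__main__':
    print('rot err',err,s4,s6,'K',K.round(3),'pos err mm',[np.round(np.linalg.norm(fk(q,K,s4,s6)[0]-p)*1e3,1) for q,p,_ in S])
    for yaw in range(-180,180,20):
        z=E('xyz',[180,-45,yaw]).apply([0,0,1]); out=[]
        for h in(.0,.12):
            t=np.array([.665,-.0435,.078+h])+.019*z
            b=min((ik(t,[180,-45,yaw],q0) for q0 in ([11,3,-42,14,-20,73],[10,20,0,80,-50,20],[10,20,0,-80,-50,20],[10,20,0,-80,-50,150],[0,30,0,0,-100,90],[0,30,0,-150,-40,-90])),key=lambda x:x[1])
            out.append((b[0].round(),round(b[1],2)))
        if out[0][1]<.5: print(yaw,out)
E
python3 kin.py
```

```text
rot err 0.0005063238368020354 -1 -1 K [-0.011 -0.191  0.26   0.653 -0.    -0.024  0.463  0.465] pos err mm [np.float64(1.9), np.float64(1.9), np.float64(1.4), np.float64(1.3), np.float64(5.3)]
-180 [(array([   9.,   59.,   35.,   -7., -111.,  -99.]), np.float64(0.0)), (array([   9.,   54.,   41.,   -7., -121., -100.]), np.float64(0.0))]
-160 [(array([  15.,   57.,   31.,    4., -109.,  -85.]), np.float64(0.0)), (array([  15.,   52.,   37.,    4., -119.,  -85.]), np.float64(0.0))]
-140 [(array([  22.,   53.,   23.,   13., -103.,  -74.]), np.float64(0.0)), (array([  22.,   48.,   28.,   14., -113.,  -72.]), np.float64(0.0))]
-120 [(array([ 28.,  49.,  11.,  22., -93., -65.]), np.float64(0.0)), (array([  28.,   42.,   16.,   22., -103.,  -61.]), np.float64(0.0))]
-100 [(array([ 35.,  43.,  -2.,  31., -81., -60.]), np.float64(0.0)), (array([ 35.,  36.,   2.,  30., -91., -54.]), np.float64(0.0))]
-80 [(array([ 40.,  37., -17.,  41., -69., -57.]), np.float64(0.0)), (array([ 40.,  29., -12.,  38., -79., -48.]), np.float64(0.0))]
-60 [(array([ 44.,  32., -31.,  55., -57., -58.]), np.float64(
[... 659 characters left out ...]
.,  -11.,  -55.,  -59., -138.]), np.float64(0.0)), (array([ -14.,   31.,   -7.,  -50.,  -67., -149.]), np.float64(0.0))]
100 [(array([ -12.,   45.,    3.,  -43.,  -74., -135.]), np.float64(0.0)), (array([ -12.,   38.,    7.,  -41.,  -82., -143.]), np.float64(0.0))]
120 [(array([  -9.,   50.,   16.,  -34.,  -88., -130.]), np.float64(0.0)), (array([  -9.,   45.,   20.,  -34.,  -96., -136.]), np.float64(0.0))]
140 [(array([  -3.,   55.,   27.,  -25.,  -99., -122.]), np.float64(0.0)), (array([  -3.,   50.,   31.,  -26., -108., -127.]), np.float64(0.0))]
160 [(array([   2.,   58.,   33.,  -16., -108., -111.]), np.float64(0.0)), (array([   2.,   53.,   39.,  -18., -117., -114.]), np.float64(0.0))]
```

Run:
```python
from kin import *
st=brief()
go([.665,-.05,.25],[180,0,-60],st)
# second call relative to that pose
s2={'tcp_pos':np.array([.665,-.05,.25]),'eef_rot':[180,0,-60]}
z=E('xyz',[180,-45,-60]).apply([0,0,1]); 
for h in(.12,): go(np.array([.665,-.0435,.078+h])+.019*z,[180,-45,-60],s2)
print(ik(np.array([.665,-.05,.25]),[180,0,-60],[20,20,0,0,-70,30]))
```

```text
{'time_s': np.float64(7.25), 'joints': array([ 11.3119,   3.3519, -41.8496,  13.0908,  -1.018 ,  74.1859]), 'tcp_pos': array([ 0.6786, -0.0563,  0.2282]), 'eef_rot': array([-177.6185,  -43.7559,    7.5375]), 'contact_force': array([ 0.6117,  0.6163, -0.3401]), 'gripper_width': np.float64(0.0542), 'gripper_force': np.float64(29.9577)}
travel [ 0.0119 -0.0181 -0.0483] dr [-0.0771 -0.1033  0.1805]
travel [ 0.0156 -0.0065  0.1309] dr [0.    0.125 0.   ]
(array([ 1.22989000e+01,  1.92426069e+01,  1.76251367e+00,  2.76375144e-05,
       -7.25196383e+01,  1.77011776e+01]), np.float64(4.18554080283684e-12))
```

Emit:
jog_arm:
  travel:
    - [0.002, -0.002, -0.006]
    - [0.004, -0.004, -0.012]
    - [0.006, -0.006, -0.018]
    - [0.008, -0.008, -0.024]
    - [0.012, -0.018, -0.03]
    - [0.012, -0.018, -0.036]
    - [0.012, -0.018, -0.042]
    - [0.012, -0.018, -0.048]
    - [0.012, -0.018, -0.048]
    - [0.012, -0.018, -0.048]
  dr:
    - [-0.009, -0.012, 0.021]
    - [-0.018, -0.024, 0.042]
    - [-0.027, -0.036, 0.063]
    - [-0.036, -0.048, 0.084]
    - [-0.045, -0.06, 0.105]
    - [-0.054, -0.072, 0.126]
    - [-0.063, -0.085, 0.148]
    - [-0.072, -0.096, 0.169]
    - [-0.077, -0.103, 0.1805]
    - [-0.077, -0.103, 0.1805]
  claw: [0, 0, 0, 0, 0, 0, 0, 0, 0, 0]
  newtons: 30

```text
time_s: 8.5
tcp_pos: [0.6697, -0.0511, 0.2539]
eef_rot: [-179.8, -0.5, -60.1]
contact_force: [0.3, 0.7, -1.7]
gripper_width: 0.0543
gripper_force: 30.0
```

Run:
```python
from kin import *
st=brief()
z=E('xyz',[180,-45,-60]).apply([0,0,1]); 
go(np.array([.665,-.0435,.078+.1])+.019*z,[180,-45,-60],st)
```

```text
{'time_s': np.float64(8.5), 'joints': array([ 12.4871,  19.1116,   1.9477,   0.4555, -72.4713,  17.2367]), 'tcp_pos': array([ 0.6697, -0.0511,  0.2539]), 'eef_rot': array([-179.781 ,   -0.5236,  -60.1413]), 'contact_force': array([ 0.2976,  0.689 , -1.7483]), 'gripper_width': np.float64(0.0543), 'gripper_force': np.float64(29.9591)}
travel [0.0075 0.0012 0.1787] dr [-0.0004  0.1235 -0.0006]
```

Emit:
jog_arm:
  travel:
    - [0.001, 0, 0.02]
    - [0.002, 0, 0.04]
    - [0.003, 0.001, 0.06]
    - [0.005, 0.001, 0.1]
    - [0.0075, 0.001, 0.14]
    - [0.0075, 0.001, 0.165]
    - [0.0075, 0.001, 0.178]
    - [0.0075, 0.001, 0.178]
    - [0.0075, 0.001, 0.178]
    - [0.0075, 0.001, 0.178]
  dr:
    - [0, 0.02, 0]
    - [0, 0.04, 0]
    - [0, 0.06, 0]
    - [0, 0.08, 0]
    - [0, 0.1, 0]
    - [0, 0.115, 0]
    - [0, 0.1235, 0]
    - [0, 0.1235, 0]
    - [0, 0.1235, 0]
    - [0, 0.1235, 0]
  claw: [0, 0, 0, 0, 0, 0, 0, 0, 0, 0]
  newtons: 30

```text
time_s: 9.75
tcp_pos: [0.6705, -0.0525, 0.1655]
eef_rot: [-179.4, -44.7, -60.3]
contact_force: [-0.2, 0.2, -1.6]
gripper_width: 0.054
gripper_force: 30.0
```

```bash
cat > cup.py <<'E'
from kin import *
import sys
st=brief(); yaw=float(sys.argv[1])
z=E('xyz',st['eef_rot']).apply([0,0,1]); g=np.array(st['tcp_pos'])-.019*z; print('grasp',g)
ims=[]
for n in('side','scene'):
    c=r.capture(n); P=cloud(c); ims.append(c['pixels'])
    m=(np.linalg.norm(P-(g-[0,0,.015]),axis=-1)<.07)
    hsv=cv2.cvtColor(c['pixels'],cv2.COLOR_RGB2HSV)
    X,Y,Z=P[...,0],P[...,1],P[...,2]
    top=m&(hsv[...,1]<60)&(Z<g[2]+.04)&(Z>g[2]-.015-.045)
    ob=m&(hsv[...,0]<15)&(hsv[...,1]>110)
    print(n,top.sum(),ob.sum(),'band',P[ob].mean(0) if ob.any() else '')
    q=P[m&(Z<g[2]-.02)&(Z>g[2]-.055)]
    if len(q)>20:
        f=least_squares(lambda c:np.hypot(*(q[:,:2]-c).T)-.027,g[:2],loss='soft_l1',f_scale=.002); print(' cup lower xy',f.x,len(q))
cv2.imwrite('pics/c%d.png'%(st['time_s']*100),np.hstack([cv2.resize(ims[0][130:290,200:370,::-1],(400,376)),cv2.resize(ims[1][150:310,200:370,::-1],(400,376))])); print('pics/c%d.png'%(st['time_s']*100))
go(np.array([.665,-.0435,.078])+.019*E('xyz',[180,-45,yaw]).apply([0,0,1]),[180,-45,yaw],st)
E
python3 cup.py -60; ls pics
```

```text
{'time_s': np.float64(9.75), 'joints': array([ 24.9393,  18.6077, -44.9514,  70.011 , -48.1713, -54.091 ]), 'tcp_pos': array([ 0.6705, -0.0525,  0.1655]), 'eef_rot': array([-179.4235,  -44.7163,  -60.2621]), 'contact_force': array([-0.1812,  0.22  , -1.5656]), 'gripper_width': np.float64(0.054), 'gripper_force': np.float64(29.9588)}
grasp [ 0.66367041 -0.0409622   0.17898431]
side 682 46 band [ 0.66434789 -0.0663254   0.19154775]
 cup lower xy [ 0.66631142 -0.04153324] 156
scene 653 32 band [ 0.68189721 -0.05765624  0.19075563]
 cup lower xy [ 0.66274568 -0.04419837] 122
pics/c975.png
travel [-0.1378  0.002   0.1475] dr [-0.0011  0.0008 -0.0005]
a.png
c975.png
crop.png
s2.png
s23.png
s3.png
scene.png
side.png
w1.png
w2.png
```

```bash
python3 - <<'E'
s=open('kin.py').read()
s=s.replace("8.844))]","8.844)),\n([12.4871,19.1116,1.9477,.4555,-72.4713,17.2367],(.6697,-.0511,.2539),(-179.781,-.5236,-60.1413)),\n([24.9393,18.6077,-44.9514,70.011,-48.1713,-54.091],(.6705,-.0525,.1655),(-179.4235,-44.7163,-60.2621))]")
open('kin.py','w').write(s)
E
python3 kin.py
```

```text
rot err 0.0005063238368020354 -1 -1 K [ 0.292 -0.188  0.072  0.423  0.     0.047  0.205  0.225] pos err mm [np.float64(9.2), np.float64(22.0), np.float64(54.1), np.float64(25.2), np.float64(11.1), np.float64(23.2), np.float64(24.0)]
-180 [(array([ 10.,  50.,   3.,  -7., -87., -97.]), np.float64(0.0)), (array([  10.,   43.,   21.,   -8., -112., -100.]), np.float64(0.0))]
-160 [(array([ 14.,  49.,  -1.,   4., -85., -86.]), np.float64(0.0)), (array([  14.,   42.,   17.,    4., -110.,  -84.]), np.float64(0.0))]
-140 [(array([ 18.,  46.,  -8.,  16., -79., -77.]), np.float64(0.0)), (array([  18.,   38.,    9.,   16., -103.,  -70.]), np.float64(0.0))]
-120 [(array([ 21.,  43., -19.,  28., -69., -71.]), np.float64(0.0)), (array([ 21.,  33.,  -2.,  26., -92., -59.]), np.float64(0.0))]
-100 [(array([ 24.,  39., -31.,  44., -58., -71.]), np.float64(0.0)), (array([ 24.,  28., -15.,  37., -79., -51.]), np.float64(0.0))]
-80 [(array([ 26.,  35., -44.,  65., -49., -77.]), np.float64(0.0)), (array([ 26.,  22., -27.,  48., -66., -46.]), np.float64(0.0))]
-60 [(array([ 26.,  33., -57.,  93., -45., -90
[... 255 characters left out ...]
.,  -40.,  -86.,  -44., -110.]), np.float64(0.0)), (array([   0.,   24.,  -22.,  -60.,  -53., -148.]), np.float64(0.0))]
100 [(array([   0.,   40.,  -27.,  -61.,  -53., -119.]), np.float64(0.0)), (array([   0.,   30.,  -10.,  -48.,  -69., -144.]), np.float64(0.0))]
120 [(array([   1.,   44.,  -15.,  -43.,  -64., -120.]), np.float64(0.0)), (array([   1.,   35.,    2.,  -39.,  -84., -138.]), np.float64(0.0))]
140 [(array([   4.,   48.,   -5.,  -30.,  -75., -116.]), np.float64(0.0)), (array([   4.,   40.,   12.,  -30.,  -97., -128.]), np.float64(0.0))]
160 [(array([   7.,   50.,    1.,  -19.,  -84., -108.]), np.float64(0.0)), (array([   7.,   43.,   19.,  -20., -107., -116.]), np.float64(0.0))]
```

View pics/c975.png

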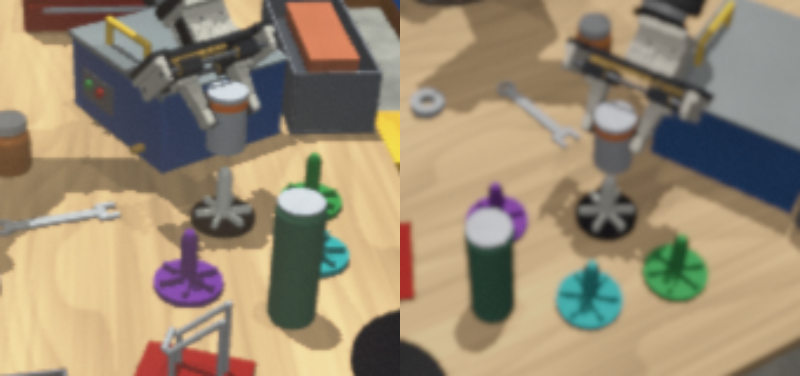

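```bash
python3 - <<'E'
s=open('kin.py').read()
a=s.index("k0=np.array"); b=s.index("def ik")
new='''def mats(q):
    A=E('z',q[0]); U=A*E('y',q[1]); F=U*E('y',-q[2]); F4=F*E('x',s4*q[3]); W=F4*E('y',-q[4]); T=W*E('x',s6*q[5])
    M=[m.as_matrix() for m in(A,U,F,F4,W,T)]
    return np.c_[M[0],M[1][:,[0,2]],M[2][:,[0,2]],M[3][:,1:],M[4][:,1:],M[5][:,:1]],T
J=np.vstack([mats(q)[0] for q,_,_ in S]); pv=np.concatenate([p for _,p,_ in S]); lam=3e-3
K=np.linalg.lstsq(np.vstack([J,lam*np.eye(J.shape[1])]),np.r_[pv,np.zeros(J.shape[1])],rcond=None)[0]
def fk(q,K,a,b):
    m,T=mats(q); return m@K,T
'''
open('kin.py','w').write(s[:a]+new+s[b:])
E
python3 kin.py; python3 cup.py -60
```

```text
rot err 0.0005063238368020354 -1 -1 K [ 0.    -0.     0.199  0.001  0.601  0.463  0.    -0.096  0.    -0.096
 -0.     0.378] pos err mm [np.float64(0.0), np.float64(0.0), np.float64(0.1), np.float64(0.0), np.float64(0.1), np.float64(0.0), np.float64(0.0)]
-180 [(array([   9.,   54.,   29.,   -7., -110.,  -99.]), np.float64(0.0)), (array([   9.,   49.,   35.,   -8., -120., -100.]), np.float64(0.0))]
-160 [(array([  15.,   53.,   22.,    4., -104.,  -86.]), np.float64(0.0)), (array([  15.,   48.,   27.,    4., -114.,  -85.]), np.float64(0.0))]
-140 [(array([ 20.,  50.,  11.,  14., -94., -75.]), np.float64(0.0)), (array([  20.,   44.,   15.,   14., -104.,  -72.]), np.float64(0.0))]
-120 [(array([ 25.,  45.,  -3.,  24., -82., -67.]), np.float64(0.0)), (array([ 25.,  39.,   2.,  24., -92., -63.]), np.float64(0.0))]
-100 [(array([ 28.,  39., -19.,  37., -68., -63.]), np.float64(0.0)), (array([ 29.,  32., -14.,  34., -79., -56.]), np.float64(0.0))]
-80 [(array([ 28.,  33., -35.,  55., -55., -64.]), np.float64(0.0)), (array([ 30.,  25., -29.,  48., -64., -52.]), np.float64(0.0))]
-60 [(array
[... 1349 characters left out ...]
38.,  -19., -121., -117.]), np.float64(0.0))]
{'time_s': np.float64(9.85), 'joints': array([ 24.9371,  18.6303, -44.9763,  70.0245, -48.1825, -54.1078]), 'tcp_pos': array([ 0.6703, -0.0526,  0.1652]), 'eef_rot': array([-179.4805,  -44.7272,  -60.2288]), 'contact_force': array([-0.2311, -0.3043, -1.3421]), 'gripper_width': np.float64(0.0543), 'gripper_force': np.float64(29.9588)}
grasp [ 0.66346539 -0.04110827  0.17865692]
side 680 46 band [ 0.66334472 -0.06583209  0.19145839]
 cup lower xy [ 0.66630222 -0.04179173] 156
scene 649 36 band [ 0.68091474 -0.05792671  0.19040229]
 cup lower xy [ 0.66205962 -0.04431109] 124
pics/c985.png
travel [-0.1375  0.0013  0.147 ] dr [-0.001   0.0008 -0.0005]
```

Both cameras show the cup upright (227,115 left; 615,135 right) directly over the white peg. The kinematic model now fits exactly, and yaw −65 stays within the joint ranges.

Run:
```python
from kin import *
st=brief()
for h in (.1,.004): 
    t=np.array([.665,-.0435,.078+h])+.019*E('xyz',[180,-45,-65]).apply([0,0,1])
    go(t,[180,-45,-65],st); print(ik(t,[180,-45,-65],st['joints']))
```

```text
{'time_s': np.float64(9.95), 'joints': array([ 24.9339,  18.6539, -45.0016,  70.0349, -48.196 , -54.1158]), 'tcp_pos': array([ 0.67  , -0.0528,  0.1648]), 'eef_rot': array([-179.5497,  -44.7385,  -60.1853]), 'contact_force': array([ 0.0432,  0.2985, -1.1825]), 'gripper_width': np.float64(0.0542), 'gripper_force': np.float64(29.9588)}
travel [0.0036 0.0017 0.0043] dr [-0.0107  0.0008  0.0095]
(array([ 26.8280644 ,  20.75683542, -41.3659235 ,  63.61746704,
       -52.08429433, -53.67377659]), np.float64(4.238276396506535e-12))
travel [-0.1315  0.0028  0.1407] dr [-0.0107  0.0008  0.0095]
(array([ 22.79818593,  27.79026855, -46.39330677,  76.7341676 ,
       -46.54852364, -67.96552022]), np.float64(3.4561242756581123e-12))
```

Emit:
jog_arm:
  travel:
    - [0.004, 0.002, 0.004]
    - [0.004, 0.002, 0.004]
    - [-0.018, 0.002, 0.027]
    - [-0.04, 0.002, 0.05]
    - [-0.062, 0.002, 0.073]
    - [-0.084, 0.003, 0.096]
    - [-0.105, 0.003, 0.117]
    - [-0.122, 0.003, 0.133]
    - [-0.1315, 0.003, 0.1407]
    - [-0.1315, 0.003, 0.1407]
  dr:
    - [-0.005, 0.0004, 0.005]
    - [-0.0107, 0.0008, 0.0095]
    - [-0.0107, 0.0008, 0.0095]
    - [-0.0107, 0.0008, 0.0095]
    - [-0.0107, 0.0008, 0.0095]
    - [-0.0107, 0.0008, 0.0095]
    - [-0.0107, 0.0008, 0.0095]
    - [-0.0107, 0.0008, 0.0095]
    - [-0.0107, 0.0008, 0.0095]
    - [-0.0107, 0.0008, 0.0095]
  claw: [0, 0, 0, 0, 0, 0, 0, 0, 0, 0]
  newtons: 30

```text
time_s: 11.2
tcp_pos: [0.6703, -0.0559, 0.0678]
eef_rot: [179.9, -45.0, -64.9]
contact_force: [-0.4, -0.2, -1.6]
gripper_width: 0.0542
gripper_force: 30.0
```

```bash
python3 cup.py -65
```

```text
{'time_s': np.float64(11.2), 'joints': array([ 22.7864,  27.8519, -46.4315,  76.7716, -46.5729, -67.9967]), 'tcp_pos': array([ 0.6703, -0.0559,  0.0678]), 'eef_rot': array([179.8805, -45.0289, -64.9196]), 'contact_force': array([-0.3825, -0.2303, -1.5881]), 'gripper_width': np.float64(0.0542), 'gripper_force': np.float64(29.9588)}
grasp [ 0.66459847 -0.04374141  0.08126651]
side 632 46 band [ 0.66397616 -0.06925575  0.0942322 ]
 cup lower xy [ 0.66720372 -0.04519135] 149
scene 588 24 band [ 0.68241495 -0.06175414  0.09421406]
 cup lower xy [ 0.66364578 -0.04711426] 100
pics/c1120.png
travel [-0.0047 -0.001   0.0045] dr [ 0.0002 -0.0001  0.0002]
```

Emit:
jog_arm:
  travel:
    - [-0.001, 0, 0.001]
    - [-0.002, 0, 0.002]
    - [-0.003, 0, 0.003]
    - [-0.004, 0, 0.004]
    - [-0.0045, 0, 0.0045]
    - [-0.005, 0, 0.005]
    - [-0.0055, 0, 0.0055]
    - [-0.006, 0, 0.006]
    - [-0.006, 0, 0.006]
    - [-0.006, 0, 0.006]
  dr:
    - [0, 0, 0]
    - [0, 0, 0]
    - [0, 0, 0]
    - [0, 0, 0]
    - [0, 0, 0]
    - [0, 0, 0]
    - [0, 0, 0]
    - [0, 0, 0]
    - [0, 0, 0]
    - [0, 0, 0]
  claw: [0, 0, 0, 0, 0, 0, 0, 0, 0, 0]
  newtons: 20

```text
time_s: 12.55
tcp_pos: [0.6708, -0.0561, 0.0657]
eef_rot: [-180.0, -45.2, -65.0]
contact_force: [-6.2, 2.3, 11.6]
gripper_width: 0.0545
gripper_force: 19.9
```

Contact (12 N upward), so the rim is on the ribs. Releasing and backing out along the tool axis.

Emit:
jog_arm:
  travel:
    - [0.001, 0, -0.001]
    - [0.001, 0, -0.001]
    - [0.001, 0, -0.001]
    - [0.001, 0, -0.001]
    - [0.001, 0, -0.001]
    - [0.001, 0, -0.001]
    - [0.001, 0, -0.03]
    - [0.001, 0, -0.09]
    - [0.001, 0, -0.17]
    - [0.001, 0, -0.24]
  dr:
    - [0, 0, 0]
    - [0, 0, 0]
    - [0, 0, 0]
    - [0, 0, 0]
    - [0, 0, 0]
    - [0, 0, 0]
    - [0, 0, 0]
    - [0, 0, 0]
    - [0, 0, 0]
    - [0, 0, 0]
  claw: [1, 1, 1, 1, 1, 1, 1, 1, 1, 1]
  newtons: 20

```text
time_s: 13.8
tcp_pos: [0.6341, 0.0216, 0.1497]
eef_rot: [179.9, -45.0, -64.9]
contact_force: [1.0, -0.3, 0.3]
gripper_width: 0.0878
gripper_force: 0.0
```

Run:
```python
from kin import *
st=brief()
ims=[];Q=[];LY=[]
for n in('side','scene'):
    c=r.capture(n); P=cloud(c); ims.append(c['pixels']); X,Y,Z=P[...,0],P[...,1],P[...,2]
    m=(np.hypot(X-.665,Y+.0435)<.04)&(Z>.03)&(Z<.125); q=P[m]
    hsv=cv2.cvtColor(c['pixels'],cv2.COLOR_RGB2HSV).astype(int)
    top=m&(Z>.1); print(n,'top z',np.median(Z[top]),top.sum(),P[top].mean(0))
    f=least_squares(lambda c:np.hypot(*(q[q[:,2]<.095][:,:2]-c).T)-.027,[.665,-.0435],loss='soft_l1',f_scale=.002); print(' cup xy',f.x)
    y=(hsv[...,0]>20)&(hsv[...,0]<35)&(hsv[...,1]>130)&(Z>.165)&(Z<.2)&(Y>.1)&(Y<.3)&(X>.4)&(X<.65); 
    if y.sum()>5: print(' yel',y.sum(),cv2.minAreaRect(P[y][:,:2].astype(np.float32)),Z[y].max())
cv2.imwrite('pics/rel.png',np.hstack([cv2.resize(ims[0][100:290,200:400,::-1],(400,380)),cv2.resize(ims[1][120:310,200:400,::-1],(400,380))]))
```

```text
{'time_s': np.float64(13.8), 'joints': array([ 37.2522,  21.6715, -41.4152,  56.6533, -55.7942, -57.5829]), 'tcp_pos': array([0.6341, 0.0216, 0.1497]), 'eef_rot': array([179.9068, -45.0038, -64.9387]), 'contact_force': array([ 1.015 , -0.2633,  0.3311]), 'gripper_width': np.float64(0.0878), 'gripper_force': np.float64(0.0)}
side top z 0.1060254053027882 144 [ 0.66698551 -0.04954835  0.1056696 ]
 cup xy [ 0.66744364 -0.04466177]
 yel 25 ((0.5286710858345032, 0.22662541270256042), (0.005847678519785404, 0.06244618818163872), 31.391887664794922) 0.18447906358106303
scene top z 0.10607356107994603 184 [ 0.66612875 -0.0485568   0.10592301]
 cup xy [ 0.66369768 -0.04713776]
 yel 7 ((0.5219456553459167, 0.2459212839603424), (0.0042115552350878716, 0.015634926036000252), 20.950986862182617) 0.1859249212016646
```

View pics/rel.png

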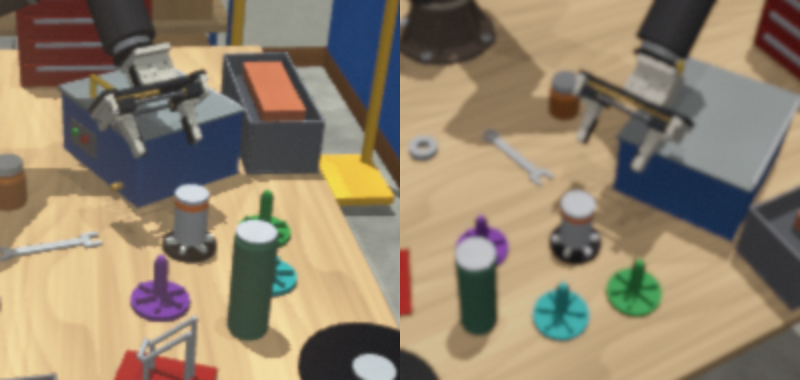

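The cup stands upright on the white peg (190,215 left; 577,222 right), top at 106 mm as it should be, and free. Next is the lid: plan the hover, grasp and arc.

```bash
cat > lid.py <<'E'
from kin import *
import sys
yl=np.radians(30.1); u=np.array([np.cos(yl),np.sin(yl),0]); w=np.array([-np.sin(yl),np.cos(yl),0])
def lidpose(H,th,frac):
    th=np.radians(th); hinge=H+.205*u-[0,0,.046]
    p=hinge+u*(-.205*np.cos(th)+.046*np.sin(th))+np.array([0,0,1])*(.205*np.sin(th)+.046*np.cos(th))
    Q=R.from_rotvec(w*th*frac)*E('xyz',[180,0,-59.9]); return p+.019*Q.apply([0,0,1]),Q.as_euler('xyz',degrees=True)
if __name__=='__main__':
    st=brief(); H=np.array([.5425,.208,.177])
    go(H+[0,0,.1],[180,0,-59.9],st)
    for fr in(0,.3,.5,1):
        q=np.array([25,15,0,0,-70,0.]); 
        for th in(0,15,30,45,48):
            p,o=lidpose(H,th,fr); q,e=ik(p,o,q); print(fr,th,p.round(3),o.round(1),q.round(),round(e,3))
E
python3 lid.py
```

```text
{'time_s': np.float64(13.9), 'joints': array([ 37.3565,  21.5588, -41.3062,  56.7705, -55.7635, -57.6243]), 'tcp_pos': array([0.6356, 0.0241, 0.1515]), 'eef_rot': array([-179.7131,  -44.9826,  -65.0164]), 'contact_force': array([1.0765e+00, 1.1703e+00, 1.0000e-04]), 'gripper_width': np.float64(0.0875), 'gripper_force': np.float64(0.0)}
travel [-0.1141  0.0111 -0.4689] dr [ 0.0048 -0.1249 -0.0132]
0 0 [0.542 0.208 0.158] [180.    0.  -59.9] [ 40.  15. -17.   0. -58. -10.] 0.0
0 15 [0.559 0.217 0.209] [180.    0.  -59.9] [ 40.  14. -11.   0. -65. -10.] 0.0
0 30 [0.586 0.233 0.254] [180.    0.  -59.9] [ 39.  16.  -3.   0. -72.  -9.] 0.0
0 45 [0.623 0.254 0.289] [180.    0.  -59.9] [ 39.  19.   6.   0. -77.  -9.] 0.0
0 48 [0.631 0.259 0.295] [180.    0.  -59.9] [ 39.  19.   8.   0. -78.  -9.] 0.0
0.3 0 [0.542 0.208 0.158] [180.    0.  -59.9] [ 40.  15. -17.   0. -58. -10.] 0.0
0.3 15 [0.558 0.217 0.21 ] [175.5   0.  -59.9] [ 39.  17.  -7.  -1. -71.  -9.] 0.0
0.3 30 [0.584 0.232 0.255] [171.    0.  -59.9] [ 39.  21.   5.  -1. -83.  -8.] 0.0
0.3 45 [0.619 0.252 0.29 ] [166.5   0.  -59.9] [
[... 265 characters left out ...]
1. -74.  -9.] 0.0
0.5 30 [0.582 0.231 0.255] [165.    0.  -59.9] [ 38.  25.  10.  -2. -90.  -8.] 0.0
0.5 45 [0.616 0.251 0.291] [157.5   0.  -59.9] [  37.   33.   26.   -3. -106.   -7.] 0.0
0.5 48 [0.624 0.255 0.297] [156.   -0.  -59.9] [  37.   35.   30.   -3. -109.   -7.] 0.0
1 0 [0.542 0.208 0.158] [180.    0.  -59.9] [ 40.  15. -17.   0. -58. -10.] 0.0
1 15 [0.555 0.215 0.21 ] [165.    0.  -59.9] [ 39.  23.   2.  -2. -83.  -8.] 0.0
1 30 [0.578 0.229 0.257] [150.    0.  -59.9] [  37.   34.   21.   -4. -107.   -7.] 0.0
1 45 [0.611 0.248 0.295] [135.   -0.  -59.9] [  36.   47.   44.   -6. -132.   -8.] 0.0
1 48 [0.619 0.252 0.301] [132.    0.  -59.9] [  36.   51.   50.   -7. -137.   -9.] 0.0
```

Emit:
jog_arm:
  travel:
    - [0, 0, -0.06]
    - [0, 0, -0.14]
    - [-0.01, 0, -0.22]
    - [-0.03, 0.002, -0.3]
    - [-0.05, 0.005, -0.38]
    - [-0.08, 0.01, -0.44]
    - [-0.1, 0.011, -0.469]
    - [-0.114, 0.011, -0.469]
    - [-0.114, 0.011, -0.469]
    - [-0.114, 0.011, -0.469]
  dr:
    - [0, 0, 0]
    - [0, 0, 0]
    - [0, -0.01, -0.001]
    - [0.001, -0.03, -0.003]
    - [0.002, -0.05, -0.005]
    - [0.003, -0.08, -0.008]
    - [0.004, -0.1, -0.011]
    - [0.005, -0.125, -0.0132]
    - [0.005, -0.125, -0.0132]
    - [0.005, -0.125, -0.0132]
  claw: [1, 1, 1, 1, 1, 1, 1, 1, 1, 1]
  newtons: 60

```text
time_s: 15.15
tcp_pos: [0.5428, 0.2041, 0.2737]
eef_rot: [179.7, -0.1, -60.2]
contact_force: [0.4, 1.1, 0.8]
gripper_width: 0.0876
gripper_force: 0.0
```

Run:
```python
from lid import *
st=brief(); c=r.capture('wrist'); save(c,'w3'); P=cloud(c,st); X,Y,Z=[P[...,i] for i in range(3)]
hsv=cv2.cvtColor(c['pixels'],cv2.COLOR_RGB2HSV).astype(int)
y=(hsv[...,0]>18)&(hsv[...,0]<36)&(hsv[...,1]>120)&(Z>.165)&(Z<.2)&(abs(X-.54)<.1)&(abs(Y-.21)<.1)
print(y.sum(),cv2.minAreaRect(P[y][:,:2].astype(np.float32)),Z[y].max(),P[y].mean(0))
q=P[y]; s=(q-[.5425,.208,.177])@u; print('along u',np.percentile(s,[2,50,98]),'along w',np.percentile((q-[.5425,.208,.177])@w,[1,99]))
l=(hsv[...,1]<60)&(abs(Z-.137)<.006); print(l.sum(),np.median(Z[l])); A=P[l]
print(cv2.minAreaRect(A[:,:2].astype(np.float32)))
```

```text
{'time_s': np.float64(15.15), 'joints': array([ 39.9783,  10.2375,  -7.2525,   0.0898, -72.8254, -10.1723]), 'tcp_pos': array([0.5428, 0.2041, 0.2737]), 'eef_rot': array([ 1.797046e+02, -1.401000e-01, -6.016680e+01]), 'contact_force': array([0.3696, 1.1039, 0.8398]), 'gripper_width': np.float64(0.0876), 'gripper_force': np.float64(0.0)}
1320 ((0.541248619556427, 0.2092040330171585), (0.010908394120633602, 0.12055960297584534), 30.015304565429688) 0.18461634939137106 [0.54368855 0.20442181 0.18178052]
along u [-0.00595047 -0.00080441  0.00463064] along w [-0.05761845  0.05845474]
40661 0.13708861133106592
((0.6187059879302979, 0.25417783856391907), (0.23921388387680054, 0.27468985319137573), 29.84455680847168)
```

View pics/w3.png

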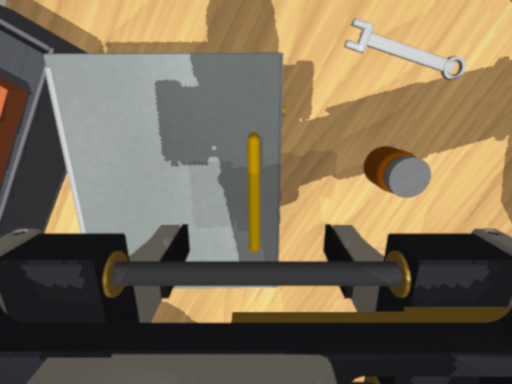

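The wrist view shows the yellow bar at (254,190), lying square between the fingers with the jar (405,175) clear. Going down to pinch.

Run:
```python
from lid import *
p,o=lidpose(np.array([.542,.2077,.177]),0,1); go(p,o)
```

```text
travel [-0.0064 -0.0035  0.2313] dr [ 0.0009 -0.0004 -0.0006]
```

Emit:
jog_arm:
  travel:
    - [-0.006, -0.0035, 0.05]
    - [-0.006, -0.0035, 0.1]
    - [-0.006, -0.0035, 0.15]
    - [-0.006, -0.0035, 0.2]
    - [-0.006, -0.0035, 0.22]
    - [-0.006, -0.0035, 0.231]
    - [-0.006, -0.0035, 0.231]
    - [-0.006, -0.0035, 0.231]
    - [-0.006, -0.0035, 0.231]
    - [-0.006, -0.0035, 0.231]
  dr:
    - [0.001, 0, 0]
    - [0.001, 0, 0]
    - [0.001, 0, 0]
    - [0.001, 0, 0]
    - [0.001, 0, 0]
    - [0.001, 0, 0]
    - [0.001, 0, 0]
    - [0.001, 0, 0]
    - [0.001, 0, 0]
    - [0.001, 0, 0]
  claw: [0.6, 0.6, 0.6, 0.6, 0.6, 0.6, 0.6, 0, 0, 0]
  newtons: 40

```text
time_s: 16.45
tcp_pos: [0.5424, 0.2087, 0.1593]
eef_rot: [-179.8, 0.0, -60.1]
contact_force: [0.1, 1.4, 0.5]
gripper_width: 0.0279
gripper_force: 0.0
```

Emit:
jog_arm:
  travel:
    - [0, 0, 0]
    - [0, 0, 0]
    - [0, 0, 0]
    - [0, 0, 0]
    - [0, 0, 0]
    - [0, 0, 0]
    - [0, 0, 0]
    - [0, 0, 0]
    - [0, 0, 0]
    - [0, 0, 0]
  dr:
    - [0, 0, 0]
    - [0, 0, 0]
    - [0, 0, 0]
    - [0, 0, 0]
    - [0, 0, 0]
    - [0, 0, 0]
    - [0, 0, 0]
    - [0, 0, 0]
    - [0, 0, 0]
    - [0, 0, 0]
  claw: [0, 0, 0, 0, 0, 0, 0, 0, 0, 0]
  newtons: 40

```text
time_s: 17.7
tcp_pos: [0.5425, 0.2088, 0.159]
eef_rot: [-179.8, 0.0, -60.0]
contact_force: [4.0, 0.3, -0.5]
gripper_width: 0.0109
gripper_force: 40.0
```

Run:
```python
from lid import *
st=brief(); H=np.array(st['tcp_pos'])+[0,0,.019]; print(H, st['moment'])
st0=dict(st,eef_rot=[180,0,-59.9])
for th in (2.5,5,7.5,10,12.5,15,17.5,20,22.5): print(th,end=' '); p,o=lidpose(H,th,1); go(p,o,st0)
```

```text
{'time_s': np.float64(17.7), 'joints': array([ 4.03316e+01,  1.47380e+01, -1.69660e+01,  2.54000e-02,
       -5.81142e+01, -1.03944e+01]), 'tcp_pos': array([0.5425, 0.2088, 0.159 ]), 'eef_rot': array([-1.798173e+02,  1.150000e-02, -6.004930e+01]), 'contact_force': array([ 4.0181,  0.3313, -0.4658]), 'gripper_width': np.float64(0.0109), 'gripper_force': np.float64(39.998)}
[0.54251431 0.20881084 0.17800391] [ 0.24441167 -1.32446118  0.03236039]
2.5 travel [-0.     -0.0027 -0.0178] dr [-0.0069  0.     -0.    ]
5 travel [ 0.     -0.0063 -0.0355] dr [-0.0139 -0.     -0.    ]
7.5 travel [-0.     -0.0106 -0.0531] dr [-0.0208  0.     -0.    ]
10 travel [-0.     -0.0156 -0.0704] dr [-0.0278  0.      0.    ]
12.5 travel [ 0.     -0.0214 -0.0875] dr [-0.0347  0.     -0.    ]
15 travel [-0.     -0.0279 -0.1043] dr [-0.0417  0.      0.    ]
17.5 travel [-0.     -0.0352 -0.1208] dr [-0.0486  0.      0.    ]
20 travel [ 0.     -0.0432 -0.137 ] dr [-0.0556 -0.      0.    ]
22.5 travel [ 0.     -0.0519 -0.1528] dr [-0.0625  0.     -0.    ]
```

Bar gripped. Lifting along the arc, first to 20°.

Emit:
jog_arm:
  travel:
    - [0, -0.0012, -0.009]
    - [0, -0.0027, -0.0178]
    - [0, -0.0063, -0.0355]
    - [0, -0.0106, -0.0531]
    - [0, -0.0156, -0.0704]
    - [0, -0.0214, -0.0875]
    - [0, -0.0279, -0.1043]
    - [0, -0.0352, -0.1208]
    - [0, -0.0432, -0.137]
    - [0, -0.0432, -0.137]
  dr:
    - [-0.0035, 0, 0]
    - [-0.0069, 0, 0]
    - [-0.0139, 0, 0]
    - [-0.0208, 0, 0]
    - [-0.0278, 0, 0]
    - [-0.0347, 0, 0]
    - [-0.0417, 0, 0]
    - [-0.0486, 0, 0]
    - [-0.0556, 0, 0]
    - [-0.0556, 0, 0]
  claw: [0, 0, 0, 0, 0, 0, 0, 0, 0, 0]
  newtons: 40

```text
time_s: 18.95
tcp_pos: [0.5605, 0.2193, 0.2259]
eef_rot: [160.0, 0.0, -60.1]
contact_force: [1.9, -0.8, -5.7]
gripper_width: 0.0107
gripper_force: 40.0
```

Run:
```python
from lid import *
st=brief(); H=np.array([.5425,.2088,.178]); print(st['moment'])
for th in (20,22.5,25,27.5,30,32.5,35,37.5,40,42.5,45): print(th,end=' '); p,o=lidpose(H,th,1); go(p,o,st)
c=r.capture('side'); P=cloud(c)
rel=(P-(H+.205*u-[0,0,.046])); d=-(rel@u); s=rel@w; z=rel[...,2]
hsv=cv2.cvtColor(c['pixels'],cv2.COLOR_RGB2HSV)
m=(hsv[...,1]<60)&(abs(s)<.13)&(d>.02)&(d<.24)&(z>0)&(z<.2)
ang=np.degrees(np.arctan2(z[m],d[m])); print(m.sum(),np.percentile(ang,[25,50,75]))
```

```text
{'time_s': np.float64(18.95), 'joints': array([ 38.076 ,  26.4661,   7.9322,  -2.8106, -91.3188,  -7.7207]), 'tcp_pos': array([0.5605, 0.2193, 0.2259]), 'eef_rot': array([ 1.599559e+02,  2.580000e-02, -6.007640e+01]), 'contact_force': array([ 1.8722, -0.8142, -5.718 ]), 'gripper_width': np.float64(0.0107), 'gripper_force': np.float64(39.9974)}
[ 0.67615053 -2.21754632  0.21054267]
20 travel [ 0.0001 -0.0004 -0.0035] dr [ 0.0001  0.0002 -0.0004]
22.5 travel [ 0.0001 -0.0031 -0.0213] dr [-0.0068  0.0002 -0.0004]
25 travel [ 0.     -0.0066 -0.039 ] dr [-0.0138  0.0003 -0.0004]
27.5 travel [-0.     -0.0109 -0.0565] dr [-0.0207  0.0003 -0.0004]
30 travel [-0.0001 -0.016  -0.0738] dr [-0.0277  0.0003 -0.0004]
32.5 travel [-0.0001 -0.0217 -0.0909] dr [-0.0346  0.0003 -0.0004]
35 travel [-1.000e-04 -2.830e-02 -1.078e-01] dr [-0.0415  0.0003 -0.0004]
37.5 travel [-0.0002 -0.0355 -0.1243] dr [-0.0485  0.0003 -0.0004]
40 travel [-0.0002 -0.0435 -0.1405] dr [-0.0554  0.0003 -0.0004]
42.5 travel [-0.0003 -0.0522 -0.1563] dr [-0.0624  0.0003 -0.0004]
45 travel [-0.0003 -0.0615 -0.1717] dr [-0.0693  0.0003 -0.0004]
1446 [21.48834633 25.67054016 42.0702799 ]
```

Lifting smoothly on low forces. Now the rest of the way to 45°.

Emit:
jog_arm:
  travel:
    - [0, -0.0031, -0.0213]
    - [0, -0.0066, -0.039]
    - [0, -0.0109, -0.0565]
    - [0, -0.016, -0.0738]
    - [0, -0.0217, -0.0909]
    - [0, -0.0283, -0.1078]
    - [0, -0.0355, -0.1243]
    - [0, -0.0435, -0.1405]
    - [0, -0.0522, -0.1563]
    - [0, -0.0615, -0.1717]
  dr:
    - [-0.0068, 0, 0]
    - [-0.0138, 0, 0]
    - [-0.0207, 0, 0]
    - [-0.0277, 0, 0]
    - [-0.0346, 0, 0]
    - [-0.0415, 0, 0]
    - [-0.0485, 0, 0]
    - [-0.0554, 0, 0]
    - [-0.0624, 0, 0]
    - [-0.0693, 0, 0]
  claw: [0, 0, 0, 0, 0, 0, 0, 0, 0, 0]
  newtons: 40

```text
time_s: 20.25
tcp_pos: [0.6114, 0.2489, 0.296]
eef_rot: [135.2, 0.1, -60.1]
contact_force: [3.5, -1.0, -9.7]
gripper_width: 0.0109
gripper_force: 40.0
```

Emit:
jog_arm:
  travel:
    - [0, 0, 0]
    - [0, 0, 0]
    - [0, 0, 0]
    - [0, 0, 0]
    - [0, 0, 0]
    - [0, 0, 0]
    - [0, 0, 0]
    - [0, 0, 0]
    - [0, 0, 0]
    - [0, 0, 0]
  dr:
    - [0, 0, 0]
    - [0, 0, 0]
    - [0, 0, 0]
    - [0, 0, 0]
    - [0, 0, 0]
    - [0, 0, 0]
    - [0, 0, 0]
    - [0, 0, 0]
    - [0, 0, 0]
    - [0, 0, 0]
  claw: [0, 0, 0, 0, 0, 0, 0, 0, 0, 0]
  newtons: 40

```text
time_s: 21.5
tcp_pos: [0.6116, 0.2491, 0.2961]
eef_rot: [135.4, 0.1, -60.1]
contact_force: [6.4, 1.0, -14.0]
gripper_width: 0.0107
gripper_force: 40.0
```

```bash
cat > ang.py <<'E'
from lid import *
st=brief(); H=np.array([.5425,.2088,.178]); hinge=H+.205*u-[0,0,.046]
z=E('xyz',st['eef_rot']).apply([0,0,1]); g=np.array(st['tcp_pos'])-.019*z-hinge
print('angle from grasp',np.degrees(np.arctan2(g[2],-(g@u))-np.arctan2(.046,.205)),'radius',np.hypot(g[2],g@u),'vs',np.hypot(.205,.046))
ims=[]
for n in('side','scene'):
    c=r.capture(n); P=cloud(c); ims.append(c['pixels']); rel=P-hinge; d=-(rel@u); s=rel@w; zz=rel[...,2]
    hsv=cv2.cvtColor(c['pixels'],cv2.COLOR_RGB2HSV)
    m=(hsv[...,1]<70)&(abs(s)<.135)&(d>.01)&(d<.2)&(abs(np.degrees(np.arctan2(zz,d))-45)<8)
    # robust line fit z = a + tan*d
    if m.sum()>50:
        a=cv2.fitLine(np.c_[d[m],zz[m]].astype(np.float32),cv2.DIST_HUBER,0,.01,.01).ravel(); print(n,m.sum(),'lid slope',np.degrees(np.arctan2(a[1],a[0])))
    m=(abs(P[...,0]-.665)<.03)&(abs(P[...,1]+.0435)<.03)&(P[...,2]>.1)&(P[...,2]<.12); print(' cup top',m.sum(),np.median(P[m][:,2]))
cv2.imwrite('pics/end.png',np.hstack([cv2.resize(i[:,:,::-1],(400,300)) for i in ims]))
p,o=lidpose(H,45,1); go(p,o,st)
E
python3 ang.py
```

```text
{'time_s': np.float64(21.5), 'joints': array([  36.2658,   47.2838,   44.6342,   -6.0431, -131.599 ,   -8.5017]), 'tcp_pos': array([0.6116, 0.2491, 0.2961]), 'eef_rot': array([ 1.354116e+02,  7.990000e-02, -6.009210e+01]), 'contact_force': array([  6.4213,   1.0326, -13.9678]), 'gripper_width': np.float64(0.0107), 'gripper_force': np.float64(39.9964)}
angle from grasp 45.192950038932764 radius 0.20979624197301813 vs 0.21009759636892564
side 637 lid slope 45.058586
 cup top 145 0.1062544552869984
scene 2600 lid slope 45.087395
 cup top 182 0.10618451781219451
travel [0.0004 0.0012 0.0012] dr [-0.0011  0.0005 -0.0002]
```

View pics/end.png

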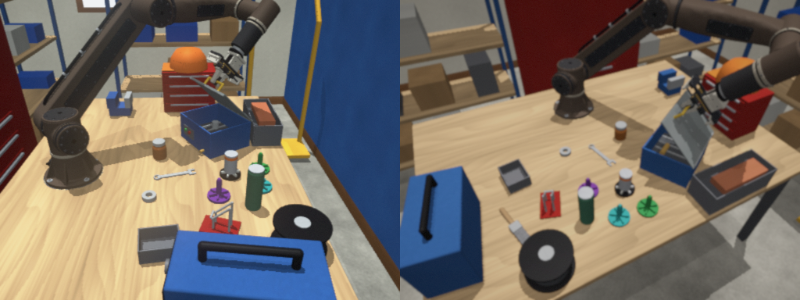

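The picture shows the lid held half open (220,115 left; 690,120 right), measured at 45.1–45.2° three ways. The cup still stands on the white peg (231,165; 626,182) and the bystanders have not moved. Handing in.

```bash
python3 -c "
from h import *
brief(); print(r.close_job())"
```

```text
{'time_s': np.float64(21.6), 'joints': array([  36.266 ,   47.2864,   44.6328,   -6.0431, -131.5984,   -8.5005]), 'tcp_pos': array([0.6116, 0.2491, 0.296 ]), 'eef_rot': array([ 1.354082e+02,  8.040000e-02, -6.009120e+01]), 'contact_force': array([  6.1672,   0.8672, -14.2966]), 'gripper_width': np.float64(0.0105), 'gripper_force': np.float64(39.9964)}
the job is handed in; nothing more can be done
None
```

The job is handed in: the cup is released mouth-down on the white peg with its rim on the ribs, and the arm is holding the washer lid steady at about 45°, 21.6 s in; the judge's verdict was not returned.

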